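Open the tab-locked safety cap of a thinner jar

TASK

Take the safety cap off the thinner jar and put it on the wooden board, right way up and let go: squeeze the two tabs on the cap together, turn the cap anticlockwise (seen from above) until you feel it come up against its stop, then lift it off. The stop is in a different place on every jar, so feel for it: do not force the cap past the stop, do not pull before it is free, set it down gently, and leave the other things alone.

Things in the scene. Friction and masses are not known exactly. Their poses are not given: they have to be found in the camera images.
- jar: Squat grey jar, 76 mm across, fixed to the table by a 100 x 100 x 14 mm wooden foot; it cannot move. Origin: centre of the foot's underside, on the jar's axis; z up. A steel collar wall (outside radius 34 mm, top 75 mm above the origin) stands on its shoulder, with a notch at +y and at -y for the cap's locking pawls.
- jar_mouth (a point): On the jar's axis at its shoulder, 62 mm up. The cap turns anticlockwise from above by 0.48 to 1.48 rad, different each time and not to be seen, to a hard stop: twist then rises steeply above the drag (up to 0.2 N m); 0.3 N m more is sure. Within 0.05 rad of the stop the cap lifts straight off; well short of it flanges hold it. Over 55 N between cap and jar (about 0.6 N m) is too much.
- cap_grip (a point): Half-way between the cap's two upright grey tabs, on the cap's axis, 42 mm above its underside, 22 mm above its flat top; axes as the cap's. At the start 105.5 mm above the table. The tabs face each other at the cap's +y and -y: each 22 mm wide (along x), 36 mm high, 5 mm thick, 50 mm over their outer faces when free (ribs 0.6 mm proud), 38 mm when fully squeezed.
- cap: Black cap, about 80 g: a disc 56 mm across, flat top 20 mm above its underside, on a skirt 48 mm across that it can stand on. Origin: centre of the underside, on the axis; z up. It starts on the jar, x and y along the jar's. A sprung seal (6 N) pushes it up against flanges; freed, it may rise 3.5 mm.
- tab_a (a joint): How far the tab at the cap's +y is pushed towards the axis (m): 0 free, 0.006 fully in; spring 2 N at first, 6 N fully in. The cap cannot turn until both tabs are in by about 3 mm (up to 5 mm if the cap sits off centre); keep them squeezed while turning, or the pawls drag.
- tab_b (a joint): The same for the tab at the cap's -y (m): 0 free, 0.006 fully in.
- board: Flat pale wooden board, 180 mm (its x) by 280 mm (its y), 17 mm thick, lying on the table, fixed. Origin: centre of its underside.
- dropper: Bystander: round water pot, 71 mm across and high, loose. Origin: centre of its underside.
- bottle: Bystander: clear bottle, 65 mm across, 213 mm high, upright, loose. Origin: centre of its underside.
- bundle: Bystander: tied bundle of brushes lying on the table, 227 mm long (its y), 70 mm wide, 24 mm high, loose. Origin: centre of its underside.

How it is judged:
By the outcome, as a careful person would: the job done as asked, in the order asked, and still so for the second after the job is handed in, with the robot touching nothing.
It also fails if it takes over 69 s, if anything falls off the work surface, if the arm or the gripper's body presses on something with over 40 N, if the wrist force passes 120 N, or if a joint passes its speed limit or range.

ROBOT

A 7-joint arm with a two-finger parallel gripper is mounted at the origin on the work surface; the furniture and walls round the work are solid. World frame = base frame: x ahead of the robot, y to its left, z up, the work surface at z = 0. Lengths are in mm, angles in degrees, forces in N, time in s.
With the tool pointing down it reaches from about 425 to 1025 mm from the base axis. Payload 9.4 kg.
Tool frame: the origin (TCP) lies at the very end of the fingers, on their centre line; the grasp point (between the pads) lies 19 mm behind it; z points along the fingers, y is the line along which they close (so a half turn about z gives the same grasp; the last joint's range is limited). The gripper opens to 85 mm and grips with 20 to 120 N. Pads are 22 mm wide; open, the fingers measure 114 mm over their backs; the gripper's body (76 mm by 85 mm) begins 54 mm behind the grasp point. The pads swing forward as they close: fully open they stand 13 mm farther back than shut.
Start: joints at [-72.347, 34.337, -0.143, 91.639, 0.103, 54.024, -4.572], TCP at [272.151, 671.98, 199.675] pointing down, gripper open.
Joint ranges: [-147.43, 147.43], [-19.82, 112.94], [-74.19, 73.91], [6.32, 146.72], [-59.91, 239.91], [6.04, 106.73], [-150.56, 150.56]. Speed limits (degrees/s): [127.2, 127.2, 172.46, 172.46, 180, 180, 180].

INTERFACE

Orientations are given as a 3x3 rotation matrix whose columns are the frame's x, y, z axes.
In Python, from station import robot gives the robot as it stands.
- The arm moves only by the shell command python3 -m inch 'ROWS'. ROWS is JSON, a list of rows, each an object with "hand": the closure in counts, from 0 (fully open) to 255 (shut); "travel": the shift along the tool's x, y, z in cm, a list of three; "spin": the turn about the tool's z in rad. In form: [{"hand": hand, "travel": [dx, dy, dz], "spin": spin}, ...]. A call has 1 to 5 rows; each row shifts and turns the commanded pose from where the row before left it, along the tool's axes as they then stand; what a row does not reach is not made up. A row lasts 1/10 s, in which the tool goes at most 50 mm and 8.59 degrees, less where a joint would pass 70% of its speed; a pose out of reach is approached as far as the arm can. A call with a gripper value outside its range is refused whole. The fingers move at their own pace and stop on an object; the grip force is fixed at half the most. Time passes only in rows, so rows that do not move let the fingers close. It gives the time, the measured TCP pose, the force, the opening and the grip force at its end, in the units of the state.
- robot.read_state(): the state, without advancing time (a new reading comes with each control period).
- robot.snapshot(name): name is "scene" or "top"; returns the picture (480x640x3 uint8, red, green, blue); there is no depth.
- robot.get_calibration(name): a dict with "camera_matrix" (3x3 intrinsics, pixels), "rvec" (rotation vector, rad) and "tvec" (3), from world to camera coordinates, as OpenCV has them. Camera axes: x right, y down, z forward; pixel columns grow to the right and rows downward; lengths in mm; the calibration is good to about 2 mm. A picture is of the moment at which its call begins. get_calibration takes no time and is no camera call.
- robot.sign_off(): hands the job in; it is judged then, once.
Trained networks look in the newest picture that a camera, given by its name, has taken for a name from the list of things; names that differ only in an ending like _2 or _b are one class to them, and where a whole thing is asked for, a point or a joint stands for the part that bears it (a point fixed in the world has none). Each returns a list of dicts, best first, with "p" (0 to 1); they miss things now and then, are a little off and sometimes report something else, mostly with a low value. They report only what shows in the picture. A call takes as long as a camera call.
- robot.boxes_of(camera, thing): "uv" ([column, row] in pixels, amid what is visible of it).
The state is a dict: "t": time; "joint_positions": joint angles; "qd": joint speeds; "joint_torque": joint torques, N m; "eef_pos": TCP position; "tool_rot": TCP orientation; "contact_force": force on the tool from outside, world axes, zero at the start; "ft_torque": the same for the moment, N m; "grip_width": opening from 0.0 (shut) to 1.0 (fully open); "grasp_force": force on a finger pad.
Only numpy, scipy, OpenCV 4.12 (cv2) and the standard library are available. Lean on these libraries where they do the work, as an engineer would, in place of code of your own. Each camera call takes 0.05 s, during which the arm holds its last target. There are 200 camera calls.

## Working session

There is one attempt and no reset: what is moved stays moved. The work goes in short steps, Python scripts to look and compute and a shell command to move; the robot and the scene stay as the last step left them, time stands still between calls to the robot, and variables do not carry over. Pictures are saved under pics/ and viewed, at most 10 in all, crops included, and the job is handed in when it is done.

```bash
mkdir -p pics; ls; cat > h.py <<'E'
import numpy as np, cv2
from station import robot
def cal(c):
    k=robot.get_calibration(c);return np.array(k['camera_matrix'],float),np.array(k['rvec'],float),np.array(k['tvec'],float)
def ray(c,uv,z):
    K,r,t=cal(c);R=cv2.Rodrigues(r)[0];o=-R.T@t.ravel()
    d=R.T@np.linalg.inv(K)@np.array([uv[0],uv[1],1.]);return (o+d*(z-o[2])/d[2]).round(1)
def proj(c,p):
    K,r,t=cal(c);return cv2.projectPoints(np.array(p,float).reshape(-1,3),r,t,K,None)[0].reshape(-1,2)
E
python3 - <<'E'
from h import *
Z=dict(jar=50,cap=85,cap_grip=105.5,board=17,dropper=35,bottle=106,bundle=12,tab_a=105)
for c in ('scene','top'):
    im=robot.snapshot(c);cv2.imwrite(f'pics/{c}0.png',im[:,:,::-1])
    K,r,t=cal(c);print(c,K[0,0],(-cv2.Rodrigues(r)[0].T@t.ravel()).round())
    for n,z in Z.items():
        for d in robot.boxes_of(c,n)[:2]: print(c,n,np.round(d['uv'],1),round(d['p'],2),ray(c,d['uv'],z))
s=robot.read_state();print({k:np.round(s[k],3).tolist() for k in s})
E
```

```text
pics
scene 567.051335794632 [  47. -747.  993.]
scene jar [276. 258.] 0.61 [541.  266.3  50. ]
scene cap [275.1 235.5] 0.91 [564.8 310.   85. ]
scene cap_grip [274.2 233.9] 0.74 [554.4 293.2 105.5]
scene board [349.7 365.5] 0.61 [ 517.2 -103.2   17. ]
scene dropper [333.  245.7] 0.6 [702.2 243.5  35. ]
scene bottle [419.9 265.8] 0.73 [784.7  -6.7 106. ]
scene bundle [223.2 237.5] 0.73 [479.7 467.   12. ]
scene tab_a [270.2 223.9] 0.43 [566.6 337.3 105. ]
scene tab_a [420.1 266.5] 0.28 [784.3  -8.1 105. ]
top 437.44908162798913 [ 481.  200. 1130.]
top jar [290.7 271.1] 0.9 [545.1 299.7  50. ]
top jar [291.2 265.9] 0.32 [557.9 298.3  50. ]
top cap [281.6 262. ] 0.9 [565.3 318.   85. ]
top cap_grip [286.3 260.4] 0.68 [567.1 304.6 105.5]
top board [443.6 274.9] 0.94 [527.1 -84.   17. ]
top dropper [312.4 211.1] 0.87 [697.1 243.6  35. ]
top dropper [282.6 260.9] 0.49 [572.1 321.   35. ]
top bottle [409.3 164.4] 0.89 [791.2   4.2 106. ]
top bundle [223.7 296.3] 0.93 [488.2 474.1  12. ]
top tab_a [288.4 265.6] 0.36 [554.8 299.8 105. ]
{'t': 0.9, 'joint_positions': [-72.348, 34.335, -0.144, 91.639, 0.103, 54.024, -4.572], 'qd': [-0.022, 0.025, 0.002, -0.048, 0.02, -0.013, -0.005], 'joint_torque': [0.002, -77.617, 1.564, -25.837, 0.012, 0.002, -0.0], 'eef_pos': [272.136, 671.992, 199.698], 'tool_rot': [[-0.927, 0.375, 0.0], [0.375, 0.927, 0.0], [-0.0, 0.0, -1.0]], 'contact_force': [-0.09, 0.056, 0.545], 'ft_torque': [-0.016, -0.06, -0.003], 'grasp_force': 0.0, 'grip_width': 0.999}
```

```bash
python3 - <<'E'
from h import *
a=cv2.imread('pics/scene0.png')[190:300,215:355]; b=cv2.imread('pics/top0.png')[205:315,225:365]
im=np.vstack([cv2.resize(x,(700,550)[:2] if 0 else (763,600),interpolation=cv2.INTER_CUBIC)[:600] for x in (a,)])
cv2.imwrite('pics/a.png',im); cv2.imwrite('pics/b.png',cv2.resize(b,(763,600),interpolation=cv2.INTER_CUBIC))
E
```

```text
(no output)
```

View pics/a.png

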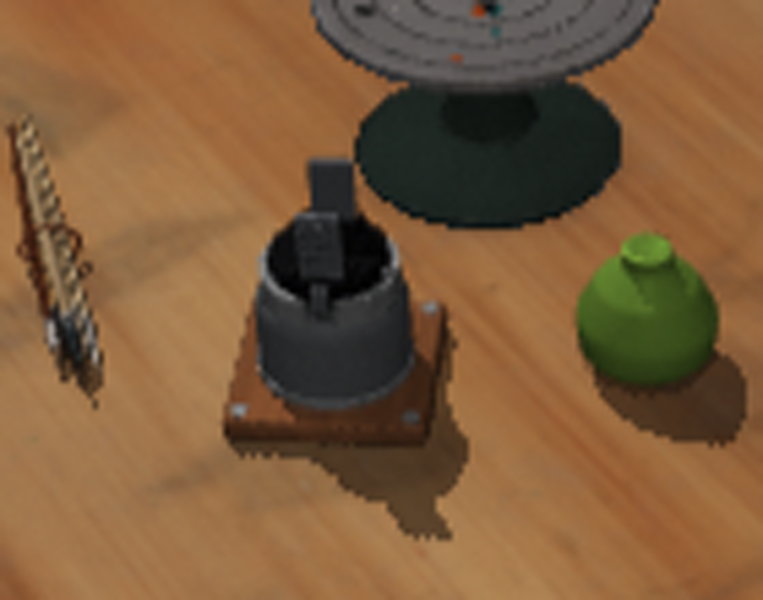

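View pics/b.png

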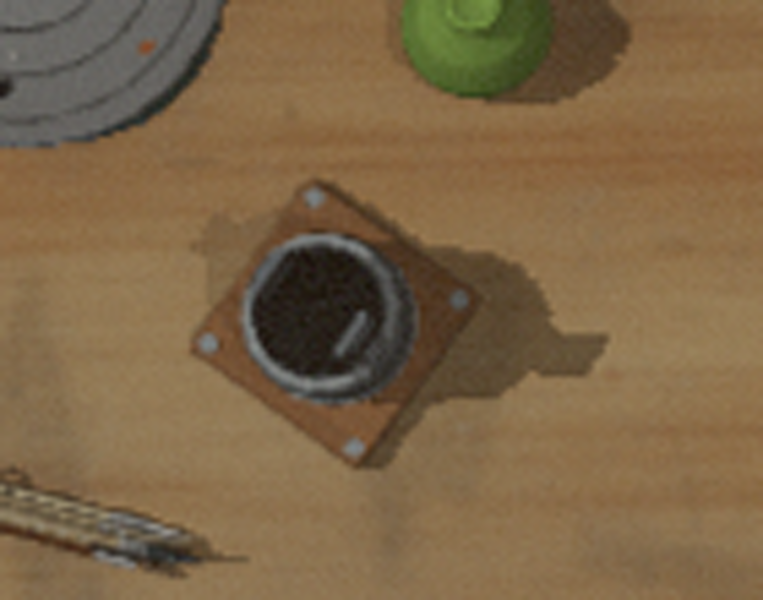

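View pics/scene0.png

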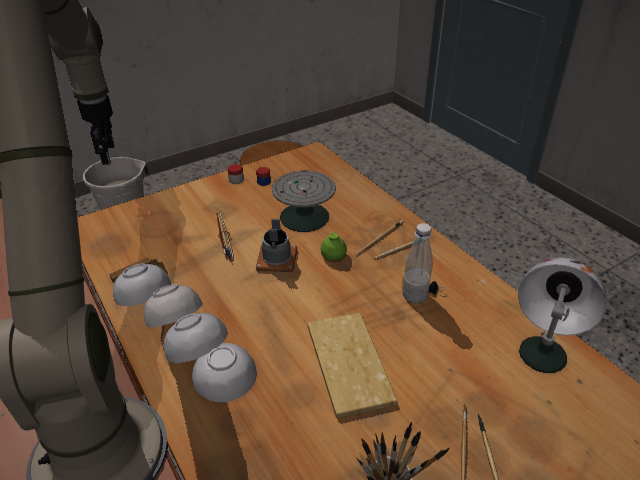

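```bash
python3 - <<'E'
from h import *
f=lambda p:(225+p[0]/5.45-.4,205+p[1]/5.45-.4)
g=lambda p:(215+p[0]/5.45-.4,190+p[1]/5.45-.4)
P=np.array([ray('top',f(p),14) for p in [(314,180),(480,298),(360,467),(192,350)]])
Q=np.array([ray('top',f(p),14) for p in [(314,197),(459,299),(354,447),(208,343)]])
print(P,P.mean(0),Q.mean(0))
for A in(P,Q):
    d=A[1]-A[2];e=A[0]-A[3];h=A[0]-A[1];i=A[3]-A[2]
    print([np.degrees(np.arctan2(v[1],v[0])).round(1) for v in(d,e,h,i)],[np.linalg.norm(v).round() for v in (d,e,h,i)])
s=[ray('top',f(p),119.5) for p in [(365,312),(335,355)]];print('top tab',s)
for n,p in dict(frontL=(300,213),frontR=(344,214),backL=(309,160),backR=(354,161)).items(): print(n,ray('scene',g(p),119.5))
print('collar',ray('top',f((320,315)),75))
# foot in scene: front corners
print([ray('scene',g(p),14) for p in[(225,425),(428,432),(445,305)]])
# board, bottom/top edges in the top image
im=cv2.imread('pics/top0.png')
cv2.imwrite('pics/c.png',cv2.resize(im[200:350,340:540],(800,600),interpolation=cv2.INTER_CUBIC))
E
```

```text
[[633.9 323.7  14. ]
 [575.9 246.4  14. ]
 [498.8 303.8  14. ]
 [555.2 381.7  14. ]] [565.95 313.9   14.  ] [566.95 315.15  14.  ]
[np.float64(-36.7), np.float64(-36.4), np.float64(53.1), np.float64(54.1)] [np.float64(96.0), np.float64(98.0), np.float64(97.0), np.float64(96.0)]
[np.float64(-36.7), np.float64(-36.8), np.float64(53.4), np.float64(53.5)] [np.float64(84.0), np.float64(84.0), np.float64(84.0), np.float64(84.0)]
top tab [array([562.2, 291. , 119.5]), array([544.4, 304. , 119.5])]
frontL [547.2 302.3 119.5]
frontR [564.1 290.4 119.5]
backL [570.8 337.1 119.5]
backR [588.5 324.5 119.5]
collar [565.1 314.9  75. ]
[array([496.6, 299.6,  14. ]), array([576.1, 241.6,  14. ]), array([632.3, 321. ,  14. ])]
```

View pics/c.png

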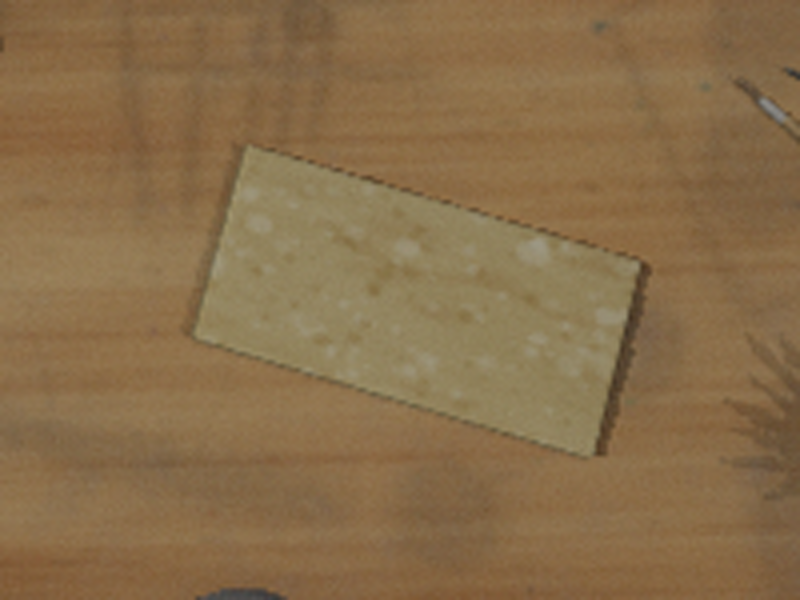

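```bash
for i in 1 2; do python3 -m inch '[{"hand":0,"travel":[-3.4,-1.84,0],"spin":0},{"hand":0,"travel":[-3.4,-1.84,0],"spin":0},{"hand":0,"travel":[-3.4,-1.84,0],"spin":0},{"hand":0,"travel":[-3.4,-1.84,0],"spin":0},{"hand":0,"travel":[-3.4,-1.84,0],"spin":0}]'; done
python3 -m inch '[{"hand":0,"travel":[-3.4,-1.84,0],"spin":0},{"hand":0,"travel":[-3.3,-1.84,0],"spin":0},{"hand":0,"travel":[0,0,0],"spin":0.13},{"hand":0,"travel":[0,0,0],"spin":0.125},{"hand":0,"travel":[0,0,0],"spin":0}]'
python3 -c "
from h import *
s=robot.read_state();R=np.array(s['tool_rot']);p=np.array(s['eef_pos']);print(s['t'],p,s['joint_positions'],np.degrees(np.arctan2(R[1,1],R[0,1])),R.T@(np.array([566.5,314.5,150])-p),R[2])"
```

```text
t: 1.4
eef_pos: [396.1, 521.7, 199.9]
tool_rot: [[-0.927, 0.375, 0.0], [0.375, 0.927, 0.0], [-0.0, 0.0, -1.0]]
contact_force: [0.7, 0.5, -0.6]
grip_width: 0.998
grasp_force: 0.0
t: 1.9
eef_pos: [519.1, 372.5, 199.9]
tool_rot: [[-0.927, 0.375, 0.0], [0.375, 0.927, 0.0], [-0.0, 0.0, -1.0]]
contact_force: [0.7, -0.2, -0.4]
grip_width: 0.998
grasp_force: 0.0
t: 2.4
eef_pos: [566.7, 314.3, 199.7]
tool_rot: [[-0.801, 0.599, 0.0], [0.599, 0.801, -0.0], [-0.0, 0.0, -1.0]]
contact_force: [-0.8, -0.5, 0.5]
grip_width: 0.999
grasp_force: 0.0
2.4 [566.70114514 314.32122015 199.74196894] [-36.82120348  28.97976045   4.16749692 102.51106225  -2.67724949
  48.60052937  21.80267875] 53.205619910615304 [2.77368167e-01 2.24112679e-02 4.97419185e+01] [-1.85232374e-04  5.60862966e-06 -9.99999983e-01]
```

```bash

python3 -m inch '[{"hand":0,"travel":[0,0,3],"spin":0},{"hand":0,"travel":[0,0,3],"spin":0},{"hand":0,"travel":[0,0,3],"spin":0},{"hand":0,"travel":[0,0,1.1],"spin":0},{"hand":0,"travel":[0,0,1],"spin":0}]'
python3 -m inch '[{"hand":60,"travel":[0,0,0],"spin":0},{"hand":90,"travel":[0,0,0],"spin":0},{"hand":90,"travel":[0,0,0],"spin":0},{"hand":90,"travel":[0,0,0],"spin":0}]'
python3 -c "
from h import *
for c in('scene','top'):cv2.imwrite(f'pics/{c}1.png',robot.snapshot(c)[:,:,::-1])
a=cv2.imread('pics/scene1.png')[170:290,205:325];b=cv2.imread('pics/top1.png')[205:325,225:345]
cv2.imwrite('pics/d.png',cv2.resize(np.hstack([a,b]),(800,400),interpolation=cv2.INTER_CUBIC))"
```

```text
t: 2.9
eef_pos: [566.4, 314.8, 88.2]
tool_rot: [[-0.804, 0.595, -0.0], [0.595, 0.804, -0.0], [0.0, -0.0, -1.0]]
contact_force: [-0.5, 0.6, 0.7]
grip_width: 1.0
grasp_force: 0.0
t: 3.3
eef_pos: [567.0, 314.9, 89.8]
tool_rot: [[-0.802, 0.597, 0.001], [0.597, 0.802, 0.001], [-0.001, 0.002, -1.0]]
contact_force: [0.2, 0.3, 0.9]
grip_width: 0.645
grasp_force: 0.0
```

View pics/d.png

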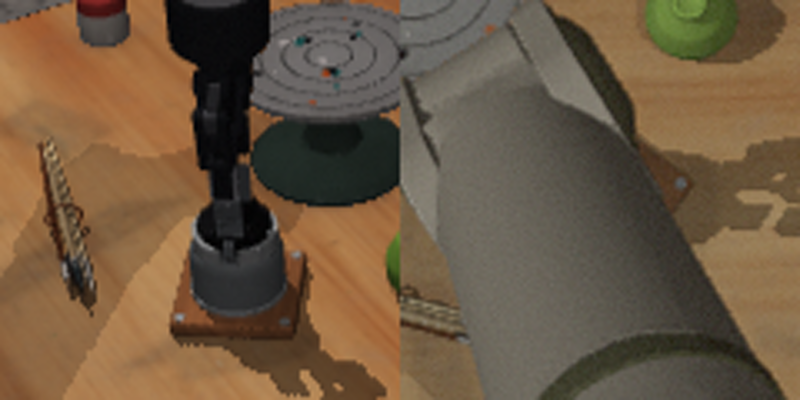

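The fingers straddle the tabs (front finger at about px (230,215) in the crop, over the near notch); the top view is hidden by the arm. Next I close in stages.

```bash

for h in 1; do
python3 -m inch '[{"hand":102,"travel":[0,0,0],"spin":0},{"hand":108,"travel":[0,0,0],"spin":0},{"hand":108,"travel":[0,0,0],"spin":0}]'
python3 -m inch '[{"hand":114,"travel":[0,0,0],"spin":0},{"hand":120,"travel":[0,0,0],"spin":0},{"hand":120,"travel":[0,0,0],"spin":0}]'
python3 -m inch '[{"hand":126,"travel":[0,0,0],"spin":0},{"hand":130,"travel":[0,0,0],"spin":0},{"hand":130,"travel":[0,0,0],"spin":0}]'; done
python3 -c "
from h import *
s=robot.read_state();R=np.array(s['tool_rot']);print(R.T@s['contact_force'],s['ft_torque'])"
```

```text
t: 3.7
eef_pos: [566.5, 314.6, 88.7]
tool_rot: [[-0.802, 0.597, 0.0], [0.597, 0.802, -0.0], [-0.0, 0.0, -1.0]]
contact_force: [0.5, -1.0, -0.2]
grip_width: 0.573
grasp_force: 0.0
t: 4.0
eef_pos: [566.5, 314.5, 88.6]
tool_rot: [[-0.802, 0.597, -0.0], [0.597, 0.802, -0.0], [-0.0, -0.0, -1.0]]
contact_force: [1.0, 0.1, 0.3]
grip_width: 0.533
grasp_force: 0.0
t: 4.3
eef_pos: [566.5, 314.5, 88.7]
tool_rot: [[-0.802, 0.597, -0.0], [0.597, 0.802, -0.0], [0.0, -0.0, -1.0]]
contact_force: [0.9, 0.2, 0.0]
grip_width: 0.486
grasp_force: 0.0
[-0.59498586  0.66262081 -0.04605973] [0.00645073 0.04828944 0.03391021]
```

```bash

python3 -m inch '[{"hand":135,"travel":[0,0,0],"spin":0},{"hand":140,"travel":[0,0,0],"spin":0},{"hand":140,"travel":[0,0,0],"spin":0}]'
python3 -m inch '[{"hand":146,"travel":[0,0,0],"spin":0},{"hand":150,"travel":[0,0,0],"spin":0},{"hand":150,"travel":[0,0,0],"spin":0}]'
python3 -c "
from h import *
s=robot.read_state();R=np.array(s['tool_rot']);print(R.T@s['contact_force'],s['ft_torque'])
cv2.imwrite('pics/scene2.png',robot.snapshot('scene')[:,:,::-1])
a=cv2.imread('pics/scene2.png')[190:280,225:325]
cv2.imwrite('pics/e.png',cv2.resize(a,(667,600),interpolation=cv2.INTER_CUBIC))"
```

```text
t: 4.6
eef_pos: [566.5, 314.5, 88.7]
tool_rot: [[-0.802, 0.597, 0.0], [0.597, 0.802, -0.0], [-0.0, -0.0, -1.0]]
contact_force: [0.2, -0.0, 0.5]
grip_width: 0.455
grasp_force: 0.0
t: 4.9
eef_pos: [566.5, 314.6, 88.7]
tool_rot: [[-0.802, 0.597, 0.0], [0.597, 0.802, -0.0], [-0.0, -0.0, -1.0]]
contact_force: [0.0, 0.0, 0.2]
grip_width: 0.41
grasp_force: 0.0
[ 0.00099547  0.00774395 -0.21198189] [-0.03043099  0.02549153 -0.00936887]
```

View pics/e.png

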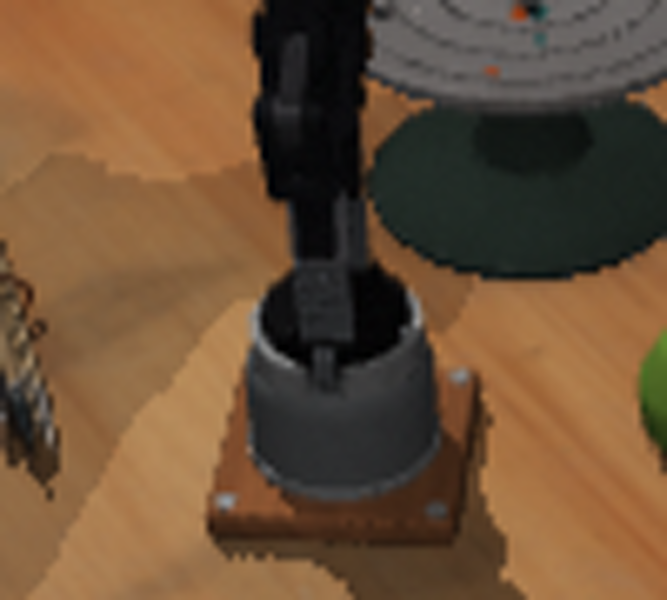

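```bash
python3 - <<'E'
from h import *
R=np.array(robot.read_state()['tool_rot']);c=np.array([566.5,314.5,0])
for z in (83.5,88.7,95,119.5,140):
  for o in (-45,-25,0,25,45):
    print(z,o,((proj('scene',c+R[:,1]*o+[0,0,z])[0]-[225,190])*6.67).round())
E
```

```text
83.5 -45 [316. 371.]
83.5 -25 [324. 339.]
83.5 0 [333. 299.]
83.5 25 [341. 261.]
83.5 45 [348. 231.]
88.7 -45 [316. 360.]
88.7 -25 [323. 328.]
88.7 0 [332. 289.]
88.7 25 [340. 250.]
88.7 45 [347. 220.]
95 -45 [315. 347.]
95 -25 [322. 315.]
95 0 [331. 276.]
95 25 [339. 238.]
95 45 [346. 208.]
119.5 -45 [310. 297.]
119.5 -25 [318. 265.]
119.5 0 [327. 226.]
119.5 25 [336. 188.]
119.5 45 [343. 158.]
140 -45 [307. 253.]
140 -25 [314. 222.]
140 0 [324. 183.]
140 25 [333. 145.]
140 45 [339. 115.]
```

```bash
python3 - <<'E'
from h import *
L=[]
for n in '012':
    a=cv2.imread(f'pics/scene{n}.png')[195:255,260:292].astype(float)
    L.append(np.clip(255*(a/255)**.45,0,255).astype(np.uint8))
cv2.imwrite('pics/f.png',cv2.resize(np.hstack(L),(800,500),interpolation=cv2.INTER_NEAREST))
E
```

```text
(no output)
```

View pics/f.png

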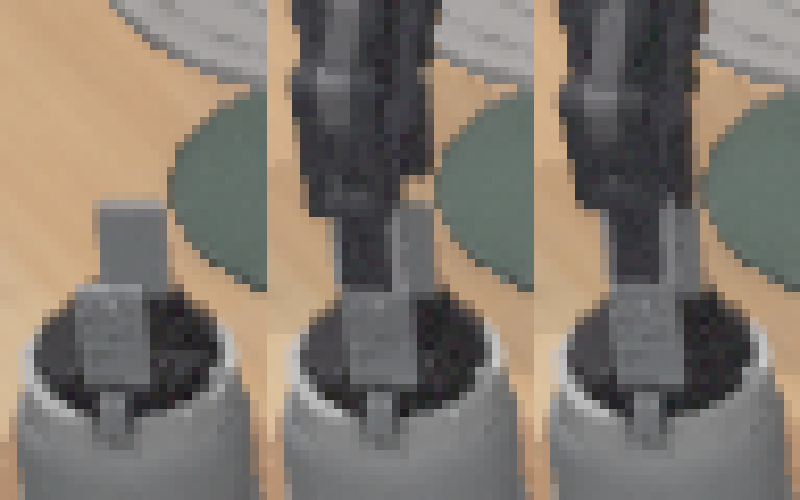

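```bash
python3 - <<'E'
from h import *
p=np.array([272.1,672,199.7]);y=np.array([.375,.927,0])
for c in('scene','top'):
  for dz in (0,13,50,100):print(c,dz,[proj(c,p+y*o+[0,0,dz])[0].round(1).tolist() for o in(-50,0,50)])
a=cv2.imread('pics/scene0.png')[80:180,60:160];b=cv2.imread('pics/top0.png')[330:430,90:190]
f=lambda a:np.clip(255*(a/255.)**.5,0,255).astype(np.uint8)
cv2.imwrite('pics/g.png',cv2.resize(f(np.hstack([a,b])),(800,400),interpolation=cv2.INTER_NEAREST))
E
```

```text
scene 0 [[110.4, 179.2], [112.4, 169.5], [114.3, 160.2]]
scene 13 [[109.2, 175.0], [111.2, 165.3], [113.2, 156.1]]
scene 50 [[105.8, 162.7], [107.9, 153.1], [109.9, 144.1]]
scene 100 [[100.9, 145.4], [103.1, 136.1], [105.3, 127.3]]
top 0 [[125.9, 414.8], [103.7, 405.7], [81.6, 396.7]]
top 13 [[122.9, 416.5], [100.3, 407.3], [77.9, 398.2]]
top 50 [[113.8, 421.8], [90.3, 412.1], [67.0, 402.6]]
top 100 [[100.2, 429.6], [75.3, 419.3], [50.5, 409.2]]
```

View pics/g.png

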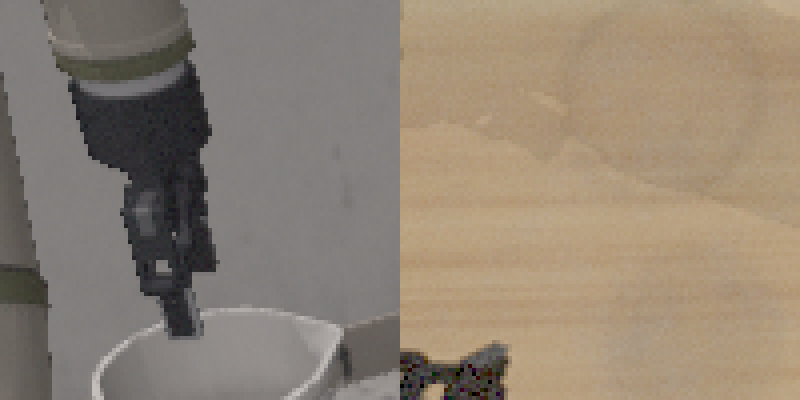

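The pictures show the fingertips ending about 30 mm above where the reported TCP puts them: just over the tab tops, which explains why I felt no contact. I'll reopen, go down about 31 mm and measure the tip in the picture.

```bash

python3 -m inch '[{"hand":30,"travel":[0,0,0],"spin":0},{"hand":30,"travel":[0,0,0],"spin":0},{"hand":30,"travel":[0,0,0],"spin":0},{"hand":30,"travel":[0,0,0],"spin":0},{"hand":30,"travel":[0,0,0],"spin":0}]'
python3 -m inch '[{"hand":30,"travel":[0,0,1],"spin":0},{"hand":30,"travel":[0,0,0.8],"spin":0},{"hand":30,"travel":[0,0,0.8],"spin":0},{"hand":30,"travel":[0,0,0.5],"spin":0},{"hand":30,"travel":[0,0,0],"spin":0}]'
python3 -m inch '[{"hand":90,"travel":[0,0,0],"spin":0},{"hand":90,"travel":[0,0,0],"spin":0},{"hand":90,"travel":[0,0,0],"spin":0},{"hand":90,"travel":[0,0,0],"spin":0}]'
python3 - <<'E'
from h import *
im=robot.snapshot('scene');cv2.imwrite('pics/scene3.png',im[:,:,::-1])
L=[]
for n in '03':
    a=cv2.imread(f'pics/scene{n}.png')[195:255,250:302].astype(float)
    L.append(np.clip(255*(a/255)**.45,0,255).astype(np.uint8))
cv2.imwrite('pics/i.png',cv2.resize(np.hstack(L),(800,462),interpolation=cv2.INTER_NEAREST))
E
```

```text
t: 5.45
eef_pos: [566.5, 314.6, 88.7]
tool_rot: [[-0.802, 0.597, 0.0], [0.597, 0.802, -0.0], [-0.0, -0.0, -1.0]]
contact_force: [0.1, 0.5, -0.9]
grip_width: 0.884
grasp_force: 0.0
t: 5.95
eef_pos: [566.0, 314.3, 56.5]
tool_rot: [[-0.802, 0.597, -0.001], [0.597, 0.802, -0.001], [0.001, -0.002, -1.0]]
contact_force: [-0.4, -0.4, 0.8]
grip_width: 0.883
grasp_force: 0.0
t: 6.35
eef_pos: [566.7, 314.7, 58.0]
tool_rot: [[-0.802, 0.597, 0.0], [0.597, 0.802, 0.0], [-0.0, 0.001, -1.0]]
contact_force: [-0.4, 0.9, 0.8]
grip_width: 0.646
grasp_force: 0.0
```

View pics/i.png

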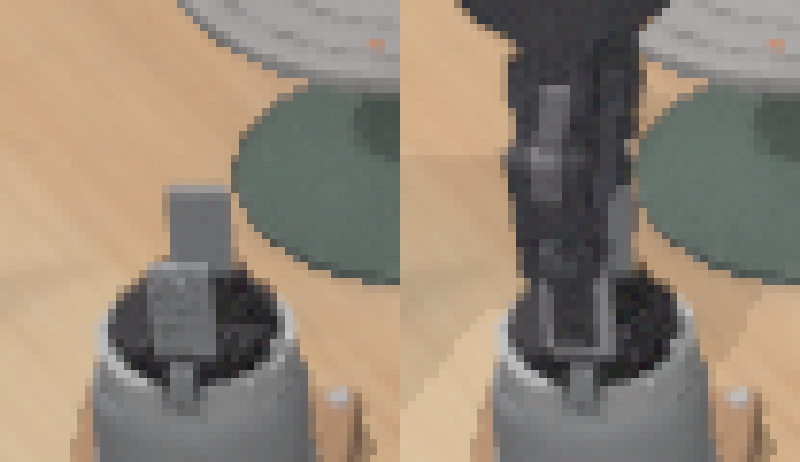

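The finger now stands in front of the near tab, with its tip at about row 240 (z about 97). I'll go 3 mm lower, then squeeze.

```bash

python3 -m inch '[{"hand":95,"travel":[0,0,0.3],"spin":0},{"hand":104,"travel":[0,0,0],"spin":0},{"hand":108,"travel":[0,0,0],"spin":0},{"hand":108,"travel":[0,0,0],"spin":0}]'
python3 -m inch '[{"hand":114,"travel":[0,0,0],"spin":0},{"hand":120,"travel":[0,0,0],"spin":0},{"hand":120,"travel":[0,0,0],"spin":0}]'
python3 -m inch '[{"hand":126,"travel":[0,0,0],"spin":0},{"hand":130,"travel":[0,0,0],"spin":0},{"hand":130,"travel":[0,0,0],"spin":0}]'
python3 -c "
from h import *
s=robot.read_state();R=np.array(s['tool_rot']);print(R.T@s['contact_force'],s['ft_torque'])"
```

```text
t: 6.8
eef_pos: [567.0, 315.1, 54.9]
tool_rot: [[-0.802, 0.597, 0.001], [0.597, 0.802, 0.001], [-0.0, 0.001, -1.0]]
contact_force: [1.6, 2.3, -0.3]
grip_width: 0.577
grasp_force: 1.4
t: 7.1
eef_pos: [566.7, 314.7, 55.0]
tool_rot: [[-0.802, 0.597, 0.001], [0.597, 0.802, 0.0], [-0.0, 0.001, -1.0]]
contact_force: [0.6, 1.5, 5.3]
grip_width: 0.531
grasp_force: 3.7
t: 7.4
eef_pos: [566.8, 314.7, 55.1]
tool_rot: [[-0.802, 0.597, 0.001], [0.597, 0.802, 0.0], [-0.0, 0.001, -1.0]]
contact_force: [1.3, 1.2, 6.8]
grip_width: 0.49
grasp_force: 4.8
[-0.30979028  1.74653734 -6.77617366] [ 0.35777633 -0.14752682  0.01239774]
```

```bash

python3 -m inch '[{"hand":136,"travel":[0,0,0],"spin":0},{"hand":142,"travel":[0,0,0],"spin":0},{"hand":142,"travel":[0,0,0],"spin":0}]'
python3 -m inch '[{"hand":150,"travel":[0,0,0],"spin":0},{"hand":150,"travel":[0,0,0],"spin":0},{"hand":150,"travel":[0,0,0],"spin":0}]'
python3 -c "
from h import *
s=robot.read_state();R=np.array(s['tool_rot']);print(R.T@s['contact_force'],s['ft_torque'],s['joint_positions'][6])"
```

```text
t: 7.7
eef_pos: [567.2, 315.3, 55.3]
tool_rot: [[-0.802, 0.597, 0.002], [0.597, 0.802, 0.001], [-0.0, 0.002, -1.0]]
contact_force: [1.5, 2.2, 4.9]
grip_width: 0.444
grasp_force: 7.6
t: 8.0
eef_pos: [567.3, 315.5, 55.3]
tool_rot: [[-0.802, 0.597, 0.002], [0.597, 0.802, 0.001], [-0.0, 0.002, -1.0]]
contact_force: [2.1, 2.7, 5.2]
grip_width: 0.421
grasp_force: 29.1
[-0.05369812  3.46904749 -5.2376478 ] [ 0.72748584 -0.33187734  0.02990658] 22.46253494102114
```

```bash
cat > st.py <<'E'
from h import *
s=robot.read_state();R=np.array(s['tool_rot']);f=R.T@s['contact_force']
print('>>',round(s['t'],2),'yaw',np.degrees(np.arctan2(R[1,1],R[0,1])).round(2),'pos',np.round(s['eef_pos'],1),'ftool',f.round(1),'mz',np.round(s['ft_torque'],3),'w',round(s['grip_width'],3),'g',round(s['grasp_force'],1))
E
python3 -m inch '[{"hand":165,"travel":[0,0.08,0],"spin":0},{"hand":165,"travel":[0,0,0],"spin":0},{"hand":165,"travel":[0,0,0],"spin":0}]' >/dev/null; python3 st.py
python3 -m inch '[{"hand":165,"travel":[0,0,0],"spin":-0.03},{"hand":165,"travel":[0,0,0],"spin":-0.03},{"hand":165,"travel":[0,0,0],"spin":0}]'>/dev/null; python3 st.py
python3 -m inch '[{"hand":165,"travel":[0,0,0],"spin":-0.03},{"hand":165,"travel":[0,0,0],"spin":-0.03},{"hand":165,"travel":[0,0,0],"spin":0}]'>/dev/null; python3 st.py
```

```text
>> 8.3 yaw 53.34 pos [567.3 315.5  55.8] ftool [  1.6   0.7 -11.7] mz [0.206 0.188 0.031] w 0.393 g 58.9
>> 8.6 yaw 56.83 pos [567.5 315.6  55.8] ftool [  1.1   0.5 -11.9] mz [ 0.345  0.143 -0.023] w 0.391 g 58.6
>> 8.9 yaw 60.27 pos [567.5 315.7  55.8] ftool [  0.7   1.6 -11.6] mz [0.31  0.076 0.042] w 0.389 g 58.6
```

```bash

python3 -m inch '[{"hand":165,"travel":[0,0,0],"spin":-0.04},{"hand":165,"travel":[0,0,0],"spin":-0.04},{"hand":165,"travel":[0,0,0],"spin":-0.04}]' >/dev/null; python3 st.py
python3 -m inch '[{"hand":165,"travel":[0,0,0],"spin":-0.04},{"hand":165,"travel":[0,0,0],"spin":-0.04},{"hand":165,"travel":[0,0,0],"spin":-0.04}]'>/dev/null; python3 st.py
python3 -m inch '[{"hand":165,"travel":[0,0,0],"spin":-0.03},{"hand":165,"travel":[0,0,0],"spin":0},{"hand":165,"travel":[0,0,0],"spin":0}]'>/dev/null; python3 st.py
python3 -c "
from h import *
im=robot.snapshot('scene');cv2.imwrite('pics/scene4.png',im[:,:,::-1])
L=[]
for n in '034':
    a=cv2.imread(f'pics/scene{n}.png')[195:255,255:295].astype(float)
    L.append(np.clip(255*(a/255)**.45,0,255).astype(np.uint8))
cv2.imwrite('pics/j.png',cv2.resize(np.hstack(L),(800,400),interpolation=cv2.INTER_NEAREST))"
```

```text
>> 9.2 yaw 67.16 pos [567.7 315.6  55.8] ftool [  0.1   1.1 -11.4] mz [ 0.218 -0.043 -0.168] w 0.391 g 58.6
>> 9.5 yaw 74.04 pos [567.7 315.7  55.8] ftool [  1.    0.8 -10.5] mz [ 0.315  0.006 -0.127] w 0.391 g 58.6
>> 9.8 yaw 75.69 pos [567.7 315.8  55.8] ftool [ -0.1   1.7 -11. ] mz [ 0.289 -0.03  -0.033] w 0.389 g 58.6
```

View pics/j.png

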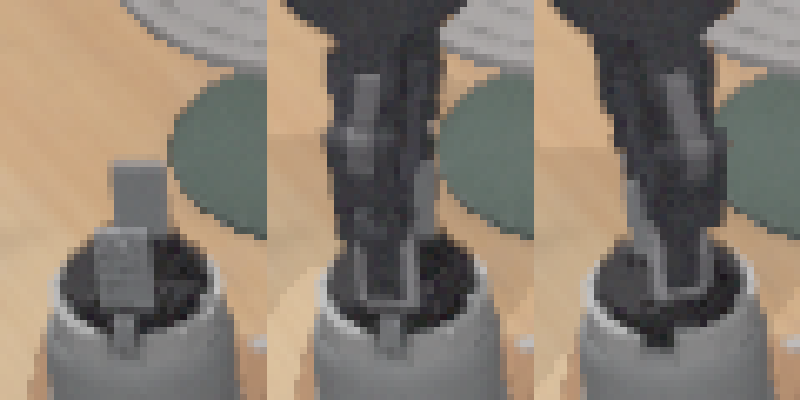

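The cap has turned with the fingers: the pawl is gone from the notch at about (655,335). Now small steps, each followed by a torque guard.

```bash
cat > g.py <<'E'
from h import *
import sys
s=robot.read_state();R=np.array(s['tool_rot']);m=s['ft_torque'][2]
print('yaw',np.degrees(np.arctan2(R[1,1],R[0,1])).round(2),'mz',round(m,3),'fz',round(s['contact_force'][2],1),'z',round(s['eef_pos'][2],1));sys.exit(m<-0.33)
E
cat > /dev/null; set -e
python3 -m inch '[{"hand":165,"travel":[0,0,0],"spin":-0.025}]'>/dev/null; python3 g.py
python3 -m inch '[{"hand":165,"travel":[0,0,0],"spin":-0.025}]'>/dev/null; python3 g.py
python3 -m inch '[{"hand":165,"travel":[0,0,0],"spin":-0.025}]'>/dev/null; python3 g.py
python3 -m inch '[{"hand":165,"travel":[0,0,0],"spin":-0.025}]'>/dev/null; python3 g.py
python3 -m inch '[{"hand":165,"travel":[0,0,0],"spin":-0.025}]'>/dev/null; python3 g.py
python3 -m inch '[{"hand":165,"travel":[0,0,0],"spin":-0.025}]'>/dev/null; python3 g.py
python3 -m inch '[{"hand":165,"travel":[0,0,0],"spin":-0.025}]'>/dev/null; python3 g.py
python3 -m inch '[{"hand":165,"travel":[0,0,0],"spin":-0.025}]'>/dev/null; python3 g.py
python3 -m inch '[{"hand":165,"travel":[0,0,0],"spin":-0.025}]'>/dev/null; python3 g.py
python3 -m inch '[{"hand":165,"travel":[0,0,0],"spin":-0.025}]'>/dev/null; python3 g.py
```

```text
yaw 77.12 mz -0.122 fz 10.8 z 55.8False
```

```bash
sed -i 's/sys.exit(m<-0.33)/sys.exit(int(m<-0.33))/' g.py; set -e
python3 -m inch '[{"hand":165,"travel":[0,0,0],"spin":-0.025}]'>/dev/null; python3 g.py
python3 -m inch '[{"hand":165,"travel":[0,0,0],"spin":-0.025}]'>/dev/null; python3 g.py
python3 -m inch '[{"hand":165,"travel":[0,0,0],"spin":-0.025}]'>/dev/null; python3 g.py
python3 -m inch '[{"hand":165,"travel":[0,0,0],"spin":-0.025}]'>/dev/null; python3 g.py
python3 -m inch '[{"hand":165,"travel":[0,0,0],"spin":-0.025}]'>/dev/null; python3 g.py
python3 -m inch '[{"hand":165,"travel":[0,0,0],"spin":-0.025}]'>/dev/null; python3 g.py
python3 -m inch '[{"hand":165,"travel":[0,0,0],"spin":-0.025}]'>/dev/null; python3 g.py
python3 -m inch '[{"hand":165,"travel":[0,0,0],"spin":-0.025}]'>/dev/null; python3 g.py
python3 -m inch '[{"hand":165,"travel":[0,0,0],"spin":-0.025}]'>/dev/null; python3 g.py
python3 -m inch '[{"hand":165,"travel":[0,0,0],"spin":-0.025}]'>/dev/null; python3 g.py
python3 -m inch '[{"hand":165,"travel":[0,0,0],"spin":-0.025}]'>/dev/null; python3 g.py
python3 -m inch '[{"hand":165,"travel":[0,0,0],"spin":-0.025}]'>/dev/null; python3 g.py
```

```text
yaw 78.6 mz -0.168 fz 10.8 z 55.8
yaw 80.03 mz -0.19 fz 10.1 z 55.8
yaw 81.46 mz -0.103 fz 11.0 z 55.8
yaw 82.9 mz -0.161 fz 10.3 z 55.8
yaw 84.33 mz -0.169 fz 10.6 z 55.8
yaw 85.77 mz -0.093 fz 11.3 z 55.8
yaw 87.2 mz -0.07 fz 11.1 z 55.8
yaw 88.62 mz -0.17 fz 11.2 z 55.8
yaw 90.05 mz -0.163 fz 11.9 z 55.8
yaw 91.49 mz -0.252 fz 10.8 z 55.8
yaw 92.91 mz -0.186 fz 11.4 z 55.8
yaw 94.35 mz -0.154 fz 11.2 z 55.8
```

```bash
set -e
python3 -m inch '[{"hand":165,"travel":[0,0,0],"spin":-0.025}]'>/dev/null; python3 g.py
python3 -m inch '[{"hand":165,"travel":[0,0,0],"spin":-0.025}]'>/dev/null; python3 g.py
python3 -m inch '[{"hand":165,"travel":[0,0,0],"spin":-0.025}]'>/dev/null; python3 g.py
python3 -m inch '[{"hand":165,"travel":[0,0,0],"spin":-0.025}]'>/dev/null; python3 g.py
python3 -m inch '[{"hand":165,"travel":[0,0,0],"spin":-0.025}]'>/dev/null; python3 g.py
python3 -m inch '[{"hand":165,"travel":[0,0,0],"spin":-0.025}]'>/dev/null; python3 g.py
python3 -m inch '[{"hand":165,"travel":[0,0,0],"spin":-0.025}]'>/dev/null; python3 g.py
python3 -m inch '[{"hand":165,"travel":[0,0,0],"spin":-0.025}]'>/dev/null; python3 g.py
python3 -m inch '[{"hand":165,"travel":[0,0,0],"spin":-0.025}]'>/dev/null; python3 g.py
python3 -m inch '[{"hand":165,"travel":[0,0,0],"spin":-0.025}]'>/dev/null; python3 g.py
python3 -m inch '[{"hand":165,"travel":[0,0,0],"spin":-0.025}]'>/dev/null; python3 g.py
python3 -m inch '[{"hand":165,"travel":[0,0,0],"spin":-0.025}]'>/dev/null; python3 g.py
python3 -m inch '[{"hand":165,"travel":[0,0,0],"spin":-0.025}]'>/dev/null; python3 g.py
python3 -m inch '[{"hand":165,"travel":[0,0,0],"spin":-0.025}]'>/dev/null; python3 g.py
python3 -m inch '[{"hand":165,"travel":[0,0,0],"spin":-0.025}]'>/dev/null; python3 g.py
python3 -m inch '[{"hand":165,"travel":[0,0,0],"spin":-0.025}]'>/dev/null; python3 g.py
```

```text
yaw 95.78 mz -0.187 fz 10.7 z 55.8
yaw 97.21 mz -0.201 fz 10.9 z 55.8
yaw 98.65 mz -0.213 fz 11.1 z 55.8
yaw 100.08 mz -0.215 fz 10.9 z 55.8
yaw 101.52 mz -0.101 fz 11.4 z 55.8
yaw 102.95 mz -0.111 fz 10.9 z 55.8
yaw 104.39 mz -0.13 fz 11.1 z 55.8
yaw 105.82 mz -0.136 fz 11.8 z 55.8
yaw 107.25 mz -0.176 fz 10.7 z 55.8
yaw 108.69 mz -0.137 fz 10.9 z 55.8
yaw 110.12 mz -0.091 fz 10.3 z 55.8
yaw 111.56 mz -0.108 fz 11.7 z 55.8
yaw 112.99 mz -0.122 fz 10.7 z 55.8
yaw 114.42 mz -0.158 fz 11.5 z 55.8
yaw 115.84 mz -0.129 fz 11.1 z 55.8
yaw 117.28 mz -0.162 fz 11.2 z 55.8
```

```bash
set -e
python3 -m inch '[{"hand":165,"travel":[0,0,0],"spin":-0.025}]'>/dev/null; python3 g.py
python3 -m inch '[{"hand":165,"travel":[0,0,0],"spin":-0.025}]'>/dev/null; python3 g.py
python3 -m inch '[{"hand":165,"travel":[0,0,0],"spin":-0.025}]'>/dev/null; python3 g.py
python3 -m inch '[{"hand":165,"travel":[0,0,0],"spin":-0.025}]'>/dev/null; python3 g.py
python3 -m inch '[{"hand":165,"travel":[0,0,0],"spin":-0.025}]'>/dev/null; python3 g.py
python3 -m inch '[{"hand":165,"travel":[0,0,0],"spin":-0.025}]'>/dev/null; python3 g.py
python3 -m inch '[{"hand":165,"travel":[0,0,0],"spin":-0.025}]'>/dev/null; python3 g.py
python3 -m inch '[{"hand":165,"travel":[0,0,0],"spin":-0.025}]'>/dev/null; python3 g.py
python3 -m inch '[{"hand":165,"travel":[0,0,0],"spin":-0.025}]'>/dev/null; python3 g.py
python3 -m inch '[{"hand":165,"travel":[0,0,0],"spin":-0.025}]'>/dev/null; python3 g.py
python3 -m inch '[{"hand":165,"travel":[0,0,0],"spin":-0.025}]'>/dev/null; python3 g.py
python3 -m inch '[{"hand":165,"travel":[0,0,0],"spin":-0.025}]'>/dev/null; python3 g.py
python3 -m inch '[{"hand":165,"travel":[0,0,0],"spin":-0.025}]'>/dev/null; python3 g.py
python3 -m inch '[{"hand":165,"travel":[0,0,0],"spin":-0.025}]'>/dev/null; python3 g.py
```

```text
yaw 118.7 mz -0.235 fz 10.3 z 55.8
yaw 120.13 mz -0.171 fz 10.9 z 55.8
yaw 121.56 mz -0.187 fz 10.2 z 55.8
yaw 123.0 mz -0.152 fz 10.8 z 55.8
yaw 124.44 mz -0.235 fz 10.3 z 55.8
yaw 125.87 mz -0.231 fz 10.6 z 55.8
yaw 127.29 mz -0.428 fz 10.6 z 55.8
```

```bash

python3 -m inch '[{"hand":165,"travel":[0,0,0],"spin":0}]'>/dev/null; python3 g.py
python3 -m inch '[{"hand":165,"travel":[0,0,0],"spin":0}]'>/dev/null; python3 g.py; python3 st.py
```

```text
yaw 127.26 mz -0.332 fz 10.5 z 55.8
yaw 127.23 mz -0.376 fz 10.3 z 55.8
>> 13.65 yaw 127.23 pos [567.5 316.1  55.8] ftool [ -0.8   2.4 -10.3] mz [ 0.412  0.072 -0.376] w 0.387 g 58.7
```

```bash

python3 -m inch '[{"hand":165,"travel":[0,0,0],"spin":-0.007}]'>/dev/null; python3 g.py
python3 -m inch '[{"hand":165,"travel":[0,0,0],"spin":0}]'>/dev/null; python3 g.py
```

```text
yaw 127.62 mz -0.492 fz 11.2 z 55.8
yaw 127.62 mz -0.49 fz 11.9 z 55.8
```

The twist rose steeply and holds (−0.49 N m), so this is the stop. I'll ease off slightly and lift gently.

```bash

python3 -m inch '[{"hand":165,"travel":[0,0,0],"spin":0.012},{"hand":165,"travel":[0,0,0],"spin":0}]'>/dev/null; python3 g.py
python3 -m inch '[{"hand":165,"travel":[0,0,-0.1],"spin":0},{"hand":165,"travel":[0,0,0],"spin":0}]'>/dev/null; python3 st.py
python3 -m inch '[{"hand":165,"travel":[0,0,-0.1],"spin":0},{"hand":165,"travel":[0,0,0],"spin":0}]'>/dev/null; python3 st.py
python3 -m inch '[{"hand":165,"travel":[0,0,-0.1],"spin":0},{"hand":165,"travel":[0,0,0],"spin":0}]'>/dev/null; python3 st.py
```

```text
yaw 126.94 mz -0.213 fz 10.8 z 55.8
>> 14.25 yaw 126.96 pos [567.5 316.   56. ] ftool [-4.4  1.7 -4.9] mz [ 0.933 -0.384 -0.259] w 0.386 g 61.3
>> 14.45 yaw 126.97 pos [567.4 315.9  56.5] ftool [-5.3  2.4  0.2] mz [ 1.205 -0.674 -0.208] w 0.383 g 61.1
>> 14.65 yaw 126.97 pos [567.3 315.9  57.2] ftool [-6.   1.7  3.2] mz [ 1.23  -0.805 -0.259] w 0.386 g 60.7
```

```bash

python3 -m inch '[{"hand":165,"travel":[0,0,-0.1],"spin":0},{"hand":165,"travel":[0,0,0],"spin":0}]'>/dev/null; python3 st.py
python3 -m inch '[{"hand":165,"travel":[0,0,-0.1],"spin":0},{"hand":165,"travel":[0,0,0],"spin":0}]'>/dev/null; python3 st.py
```

```text
>> 14.85 yaw 126.98 pos [567.2 315.9  58.1] ftool [-5.9  2.1  2.9] mz [ 1.171 -0.819 -0.198] w 0.382 g 60.7
>> 15.05 yaw 126.97 pos [567.2 315.8  58.9] ftool [-5.6  2.4  4.1] mz [ 1.265 -0.831 -0.183] w 0.384 g 60.7
```

```bash

python3 -m inch '[{"hand":165,"travel":[-0.08,0.03,-0.1],"spin":0},{"hand":165,"travel":[0,0,0],"spin":0}]'>/dev/null; python3 st.py
python3 -m inch '[{"hand":165,"travel":[0,0,-0.15],"spin":0},{"hand":165,"travel":[0,0,-0.15],"spin":0}]'>/dev/null; python3 st.py
python3 -m inch '[{"hand":165,"travel":[0,0,-0.2],"spin":0},{"hand":165,"travel":[0,0,-0.2],"spin":0}]'>/dev/null; python3 st.py
```

```text
>> 15.25 yaw 126.97 pos [567.1 315.9  59.7] ftool [-5.1  2.2  6.8] mz [ 0.965 -0.739 -0.225] w 0.385 g 60.5
>> 15.45 yaw 126.97 pos [566.9 315.6  62.3] ftool [-5.3  0.5 11.1] mz [ 1.117 -0.754 -0.192] w 0.38 g 60.7
>> 15.65 yaw 126.99 pos [566.7 315.3  66.8] ftool [-0.2 -0.3  1.7] mz [ 0.078 -0.058  0.048] w 0.381 g 62.8
```

```bash

python3 -m inch '[{"hand":165,"travel":[0,0,-0.5],"spin":0},{"hand":165,"travel":[0,0,-1],"spin":0},{"hand":165,"travel":[0,0,-2],"spin":0},{"hand":165,"travel":[0,0,-2.5],"spin":0},{"hand":165,"travel":[0,0,-1.5],"spin":0}]'>/dev/null; python3 st.py
python3 -m inch '[{"hand":165,"travel":[0,0,0],"spin":0.1},{"hand":165,"travel":[0,0,0],"spin":0.14},{"hand":165,"travel":[0,0,0],"spin":0.14},{"hand":165,"travel":[0,0,0],"spin":0.14},{"hand":165,"travel":[0,0,0],"spin":0.1}]'>/dev/null; python3 -m inch '[{"hand":165,"travel":[0,0,0],"spin":0.1},{"hand":165,"travel":[0,0,0],"spin":0}]'>/dev/null; python3 st.py
python3 -c "
from h import *
s=robot.read_state();R=np.array(s['tool_rot']);print(R.T@(np.array([527,-84,140])-s['eef_pos']),s['joint_positions'])
for c in('scene','top'):
    cv2.imwrite(f'pics/{c}5.png',robot.snapshot(c)[:,:,::-1])
    for n in('cap','jar','bottle','dropper','bundle'):print(c,n,[(np.round(d['uv'],1).tolist(),round(d['p'],2)) for d in robot.boxes_of(c,n)[:2]])
for p in [(385,240),(400,236),(500,265.5),(388.5,284.5),(489,314)]:print(p,ray('top',p,17))"
```

```text
>> 16.15 yaw 126.96 pos [567.8 315.8 145.1] ftool [0.  0.5 1.5] mz [ 0.057 -0.041 -0.006] w 0.384 g 62.9
>> 16.85 yaw 85.64 pos [567.2 315.8 143.1] ftool [0.1 1.2 0.9] mz [ 0.    -0.003  0.039] w 0.381 g 62.9
[   9.68544737 -401.69558496    3.30914928] [-28.37099487  32.86685828  -8.71673499 104.63401291   6.95537814
  43.0235423   44.83847092]
scene cap [([269.9, 211.8], 0.78)]
scene jar [([273.1, 253.0], 0.88)]
scene bottle [([419.9, 268.8], 0.57)]
scene dropper [([332.1, 248.2], 0.79)]
scene bundle [([221.5, 236.3], 0.91)]
top cap []
top jar []
top bottle []
top dropper [([312.2, 209.7], 0.64)]
top bundle [([223.4, 294.7], 0.72)]
(385, 240) [620.   59.9  17. ]
(400, 236) [629.3  21.1  17. ]
(500, 265.5) [ 546.9 -228.    17. ]
(388.5, 284.5) [506.7  56.2  17. ]
(489, 314) [ 427.  -190.6   17. ]
```

```bash

python3 -m inch '[{"hand":165,"travel":[0.1,-1.5,0],"spin":0},{"hand":165,"travel":[0.1,-2.5,0],"spin":0},{"hand":165,"travel":[0.1,-3.2,0],"spin":0},{"hand":165,"travel":[0.1,-3.2,0],"spin":0},{"hand":165,"travel":[0.1,-3.2,0],"spin":0}]'>/dev/null
python3 -m inch '[{"hand":165,"travel":[0.1,-3.2,0],"spin":0},{"hand":165,"travel":[0.1,-3.2,0],"spin":0},{"hand":165,"travel":[0.1,-3.2,0],"spin":0},{"hand":165,"travel":[0.1,-3.2,0],"spin":0},{"hand":165,"travel":[0.1,-3.2,0],"spin":0}]'>/dev/null
python3 -m inch '[{"hand":165,"travel":[0,-3.2,0],"spin":0},{"hand":165,"travel":[0,-3.2,0],"spin":0},{"hand":165,"travel":[0,-2.4,0],"spin":0},{"hand":165,"travel":[0,-1.5,0],"spin":0},{"hand":165,"travel":[0,0,0],"spin":0}]'>/dev/null; python3 st.py
python3 -m inch '[{"hand":165,"travel":[0,0,2],"spin":0},{"hand":165,"travel":[0,0,3],"spin":0},{"hand":165,"travel":[0,0,3],"spin":0},{"hand":165,"travel":[0,0,2],"spin":0},{"hand":165,"travel":[0,0,1],"spin":0}]'>/dev/null
python3 -m inch '[{"hand":165,"travel":[0,0,0.5],"spin":0},{"hand":165,"travel":[0,0,0],"spin":0},{"hand":165,"travel":[0,0,0],"spin":0}]'>/dev/null; python3 st.py
python3 -c "
from h import *
for c in('scene','top'):
    cv2.imwrite(f'pics/{c}6.png',robot.snapshot(c)[:,:,::-1])
    for n in('cap',):print(c,n,[(np.round(d['uv'],1).tolist(),round(d['p'],2)) for d in robot.boxes_of(c,n)[:2]])
print(proj('scene',[527,-84,45]),proj('scene',[527,-84,65]))"
```

```text
>> 18.95 yaw 85.5 pos [526.9 -83.9 142.8] ftool [ 0.  -0.5  0.6] mz [-0.025 -0.048  0.01 ] w 0.382 g 62.9
>> 19.75 yaw 85.72 pos [528.2 -81.   28.5] ftool [-0.  -0.6  0.1] mz [-0.008 -0.034  0.009] w 0.382 g 62.9
scene cap [([346.3, 349.3], 0.66)]
top cap [([408.4, 165.9], 0.25)]
[[348.6341435  349.29370109]] [[348.81744695 343.09462687]]
```

```bash
cat > c.py <<'E'
from h import *
import sys
s=robot.read_state();f=s['contact_force'][2];print('z',round(s['eef_pos'][2],2),'fz',round(f,2));sys.exit(int(f>3))
E
set -e
python3 -m inch '[{"hand":165,"travel":[0,0,0.3],"spin":0},{"hand":165,"travel":[0,0,0.3],"spin":0},{"hand":165,"travel":[0,0,0.2],"spin":0},{"hand":165,"travel":[0,0,0.2],"spin":0},{"hand":165,"travel":[0,0,0.1],"spin":0}]'>/dev/null; python3 c.py
python3 -m inch '[{"hand":165,"travel":[0,0,0.1],"spin":0},{"hand":165,"travel":[0,0,0],"spin":0}]'>/dev/null; python3 c.py
python3 -m inch '[{"hand":165,"travel":[0,0,0.1],"spin":0},{"hand":165,"travel":[0,0,0],"spin":0}]'>/dev/null; python3 c.py
python3 -m inch '[{"hand":165,"travel":[0,0,0.1],"spin":0},{"hand":165,"travel":[0,0,0],"spin":0}]'>/dev/null; python3 c.py
python3 -m inch '[{"hand":165,"travel":[0,0,0.1],"spin":0},{"hand":165,"travel":[0,0,0],"spin":0}]'>/dev/null; python3 c.py
python3 -m inch '[{"hand":165,"travel":[0,0,0.1],"spin":0},{"hand":165,"travel":[0,0,0],"spin":0}]'>/dev/null; python3 c.py
python3 -m inch '[{"hand":165,"travel":[0,0,0.1],"spin":0},{"hand":165,"travel":[0,0,0],"spin":0}]'>/dev/null; python3 c.py
python3 -m inch '[{"hand":165,"travel":[0,0,0.1],"spin":0},{"hand":165,"travel":[0,0,0],"spin":0}]'>/dev/null; python3 c.py
python3 -m inch '[{"hand":165,"travel":[0,0,0.1],"spin":0},{"hand":165,"travel":[0,0,0],"spin":0}]'>/dev/null; python3 c.py
```

```text
z 16.35 fz -1.34
z 15.53 fz -0.9
z 14.66 fz -0.8
z 13.63 fz -1.35
z 12.62 fz -0.22
z 11.59 fz -1.17
z 11.0 fz 4.28
```

```bash

python3 -m inch '[{"hand":150,"travel":[0,0,0.05],"spin":0},{"hand":145,"travel":[0,0,0],"spin":0}]'>/dev/null; python3 st.py
python3 -m inch '[{"hand":138,"travel":[0,0,0.05],"spin":0},{"hand":132,"travel":[0,0,0],"spin":0}]'>/dev/null; python3 st.py
python3 -m inch '[{"hand":126,"travel":[0,0,0.05],"spin":0},{"hand":120,"travel":[0,0,0.05],"spin":0}]'>/dev/null; python3 st.py
```

```text
>> 21.85 yaw 85.71 pos [527.6 -81.2  10.1] ftool [-0.2  0.3  0.9] mz [-0.048 -0.002  0.004] w 0.435 g 14.4
>> 22.05 yaw 85.72 pos [527.6 -81.2   9.5] ftool [0.8 0.  1.3] mz [-0.003  0.014 -0.018] w 0.481 g 5.1
>> 22.25 yaw 85.71 pos [527.7 -81.2   8.7] ftool [-0.1  0.8  0.5] mz [-0.01  -0.003  0.008] w 0.527 g 3.7
```

```bash

set -e; sed -i 's/f>3/f>1.5/' c.py
python3 -m inch '[{"hand":120,"travel":[0,0,0.05],"spin":0},{"hand":120,"travel":[0,0,0],"spin":0}]'>/dev/null; python3 c.py
python3 -m inch '[{"hand":120,"travel":[0,0,0.05],"spin":0},{"hand":120,"travel":[0,0,0],"spin":0}]'>/dev/null; python3 c.py
python3 -m inch '[{"hand":120,"travel":[0,0,0.05],"spin":0},{"hand":120,"travel":[0,0,0],"spin":0}]'>/dev/null; python3 c.py
python3 -m inch '[{"hand":120,"travel":[0,0,0.05],"spin":0},{"hand":120,"travel":[0,0,0],"spin":0}]'>/dev/null; python3 c.py
python3 -m inch '[{"hand":120,"travel":[0,0,0.05],"spin":0},{"hand":120,"travel":[0,0,0],"spin":0}]'>/dev/null; python3 c.py
python3 -m inch '[{"hand":120,"travel":[0,0,0.05],"spin":0},{"hand":120,"travel":[0,0,0],"spin":0}]'>/dev/null; python3 c.py
```

```text
z 8.28 fz 1.25
z 7.92 fz 4.05
```

Resting on the board. Opening while following slightly down, then retreating.

```bash

python3 -m inch '[{"hand":112,"travel":[0,0,0.05],"spin":0},{"hand":106,"travel":[0,0,0.05],"spin":0},{"hand":100,"travel":[0,0,0.05],"spin":0},{"hand":90,"travel":[0,0,0],"spin":0},{"hand":60,"travel":[0,0,0],"spin":0}]'>/dev/null; python3 st.py
python3 -m inch '[{"hand":20,"travel":[0,0,0],"spin":0},{"hand":0,"travel":[0,0,0],"spin":0},{"hand":0,"travel":[0,0,0],"spin":0},{"hand":0,"travel":[0,0,0],"spin":0},{"hand":0,"travel":[0,0,0],"spin":0}]'>/dev/null; python3 st.py
python3 -m inch '[{"hand":0,"travel":[0,0,-0.5],"spin":0},{"hand":0,"travel":[0,0,-1.5],"spin":0},{"hand":0,"travel":[0,0,-3],"spin":0},{"hand":0,"travel":[0,0,-4],"spin":0},{"hand":0,"travel":[0,0,-4],"spin":0}]'>/dev/null; python3 st.py
python3 -m inch '[{"hand":0,"travel":[0,3,-3],"spin":0},{"hand":0,"travel":[0,4,-2],"spin":0},{"hand":0,"travel":[0,4,0],"spin":0},{"hand":0,"travel":[0,4,0],"spin":0},{"hand":0,"travel":[0,3,0],"spin":0}]'>/dev/null
python3 -m inch '[{"hand":0,"travel":[0,2,0],"spin":0},{"hand":0,"travel":[0,1,0],"spin":0},{"hand":0,"travel":[0,0,0],"spin":0},{"hand":0,"travel":[0,0,0],"spin":0},{"hand":0,"travel":[0,0,0],"spin":0}]'>/dev/null; python3 st.py
python3 -c "
from h import *
for c in('scene','top'):
    cv2.imwrite(f'pics/{c}7.png',robot.snapshot(c)[:,:,::-1])
    for n,z in dict(cap=37,cap_grip=59,tab_a=59,jar=50,bottle=106,dropper=35,bundle=12).items():print(c,n,[(np.round(d['uv'],1).tolist(),round(d['p'],2),ray(c,d['uv'],z)) for d in robot.boxes_of(c,n)[:2]])
print(proj('scene',[[527,-81,37],[527,-81,59]]),proj('top',[[527,-81,37]]))"
```

```text
>> 23.15 yaw 85.72 pos [527.7 -81.2   6.1] ftool [-0.3  0.1  0.4] mz [0.025 0.012 0.012] w 0.762 g 0.0
>> 23.65 yaw 85.71 pos [527.7 -81.2   6.2] ftool [ 1.1 -0.8 -0.1] mz [ 0.012  0.046 -0.014] w 1.001 g 0.0
>> 24.15 yaw 85.72 pos [527.1 -81.2 137.7] ftool [-1.1  0.7 -0.2] mz [ 0.008  0.013 -0.046] w 0.997 g 0.0
>> 25.15 yaw 85.6 pos [543.3 126.5 186.2] ftool [ 0.  -0.2  1. ] mz [-0.02   0.047 -0.017] w 1.003 g 0.0
scene cap [([348.4, 351.8], 0.69, array([526.6, -84. ,  37. ]))]
scene cap_grip [([344.5, 355.2], 0.73, array([ 503.4, -102.4,   59. ])), ([347.9, 371.3], 0.52, array([ 485.3, -141.3,   59. ]))]
scene tab_a [([340.4, 339.7], 0.67, array([520.3, -61.8,  59. ])), ([356.0, 352.5], 0.54, array([ 528. , -109.6,   59. ]))]
scene jar [([275.4, 255.8], 0.86, array([544. , 274.9,  50. ]))]
scene bottle [([418.9, 266.8], 0.77, array([780.4,  -8.2, 106. ]))]
scene dropper [([332.2, 246.2], 0.84, array([699.2, 242.9,  35. ])), ([223.0, 235.5], 0.55, array([472.9, 447.1,  35. ]))]
scene bundle [([222.0, 235.5], 0.78, array([480.7, 477.3,  12. ]))]
top cap [([479.1, 269.9], 0.28, array([ 536.2, -167.6,   37. ]))]
top cap_grip []
top tab_a []
top jar []
top bottle [([408.4, 164.1], 0.78, array([792. ,   6.3, 106. ]))]
top dropper [([310.9, 207.3], 0.71, array([707.1, 247.2,  35. ])), ([286.0, 261.5], 0.52, array([570.3, 312.5,  35. ]))]
top bundle [([222.3, 293.8], 0.82, array([494.6, 477.7,  12. ]))]
[[347.77919    350.84411282]
 [347.97030315 344.07444188]] [[444.43552295 274.56520566]]
```

```bash
python3 -c "
from station import robot
print(robot.sign_off())"
```

```text
the job is handed in; nothing more can be done
None
```

The cap is off the jar and standing upright on the wooden board, released, with the arm clear; I handed the job in at about 26 s, and the station has not reported a verdict.

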